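Gauge a turned rod in the bench caliper

ROBOT

A 7-joint arm with a two-finger parallel gripper is mounted at the origin on the work surface. World frame = base frame: x ahead of the robot, y to its left, z up, the work surface at z = 0. Lengths are in mm, angles in rad, forces in N, time in s.
With the tool pointing down it reaches from about 425 to 1025 mm from the base axis. Payload 3.6 kg.
Tool frame: the origin (TCP) lies midway between the tips of the shut fingers; the grasp point (between the pads) lies env.tcp_to_grasp behind it (env.tcp_to_grasp is the distance from the TCP to the grasp point, in mm); z points along the fingers, y is the direction in which the jaws open and shut (so a half turn about z gives the same grasp; the last joint's range is limited). The gripper opens to 85 mm and grips with 20 to 120 N. Pads are 22 mm wide; open, the fingers measure 114 mm over their backs; the gripper's body (76 mm by 85 mm) begins 54 mm behind the grasp point. The pads swing forward as they close: fully open they stand 13 mm farther back than shut.
Start: joints at [1.147, 0.591, 0.048, 1.609, -0.033, 0.943, -0.034], TCP at [234.796, -685.931, 231.302] pointing down, gripper open.
Joint ranges: [-2.69, 2.69], [-0.47, 2.24], [-1.27, 1.36], [0.19, 2.51], [-1.53, 4.68], [0.08, 2.07], [-3.09, 3.09]. Speed limits (rad/s): [2.57, 2.57, 3.14, 3.14, 3.14, 3.14, 3.14].

INTERFACE

Orientations are given as a rotation vector (axis times angle).
In Python, from workcell import env, optics, order gives the robot as it stands.
- The arm moves only by the tool play_rows, never from a script. Its argument "motion" is a list of rows, each a list of 5 numbers: the finger opening in m, from 0 to 0.0854, then the shift along the tool's x, y, z in m, then the turn about the tool's z in degrees. A call has 1 to 8 rows; each row is the pose to reach, as a shift and turn from the pose commanded when the call began, along the tool's axes at that moment; what a row does not reach only later rows make up. A row lasts 1/8 s, in which the tool goes at most 62.5 mm and 10.7 degrees, less where a joint would pass 70% of its speed; a pose out of reach is approached as far as the arm can. A call with a gripper value outside its range is refused whole. The fingers move at their own pace and stop on an object; "force" is the grip in N (left out, the last holds). Time passes only in rows, so rows that repeat a pose let the fingers close. It gives the time, the measured TCP pose, the force and the opening at its end, in the units of the state.
- env.read_state(): the state, without advancing time (a new reading comes with each control period).
- optics.get_image(name): name is "side" or "top" or "wrist"; returns the picture (400x640x3 uint8, red, green, blue); there is no depth.
- optics.camera_params(name): a dict with "intrinsics" (3x3 intrinsics, pixels), "k1" (the pictures are not rectified: a ray, as slopes to the right and down, at radius r is drawn at 1 + k1 r^2 times it, then the intrinsics apply), "position" and "orientation" of the camera in the world. Camera axes: x right, y down, z forward; pixel columns grow to the right and rows downward; lengths in mm; the calibration is good to about 2 mm. A picture is of the moment at which its call begins: read the wrist's pose just before it. camera_params takes no time and is no camera call; for the wrist camera it gives the pose at the moment of the call.
- order.sign_off(): hands the job in, once; it reports no verdict.
The state is a dict: "t": time; "joint_positions": joint angles; "qd": joint speeds; "joint_torque": joint torques, N m; "position": TCP position; "ee_rot": TCP orientation; "contact_force": force on the tool from outside, world axes, zero at the start; "ft_torque": the same for the moment, N m; "gripper_width": finger opening in mm.
Only numpy, scipy, OpenCV 4.12 (cv2) and the standard library are available. Lean on these libraries where they do the work, as an engineer would, in place of code of your own. Each camera call takes 0.05 s, during which the arm holds its last target. There are 200 camera calls.

TASK

Stand the aluminium rod upright on the bench caliper's green bed between its jaws, let go of it, then slide the jaw by its red thumb tab until the rod is pinched firmly but gently between both jaws, and keep that light pressure on for about a second. Do not force it: the sliding jaw must not tilt out of square. Then let go, leaving the rod upright with both jaws touching it, and do not disturb the other things on the bench.

Things in the scene. Friction and masses are not known exactly. Their poses are not given: they have to be found in the camera images.
- rod_center (a point): Centre (half-way up) of the loose round bar of bright aluminium, standing upright on the bench at the start: 60 mm tall, weight 0.1 to 0.25 kg, diameter somewhere between 32 and 44 mm (not known better: gauging it is the job). Its z axis is the rod's axis; its centre is 30 mm above what it stands on.
- caliper: Bench caliper, bolted down. Origin on the bench plane, under the beam's centre line, in the plane of the fixed jaw's face. y: the way the sliding jaw opens; -x: the way both jaws stick out from the beam; z up. Green bed 10 mm high, x -89 to +35, y -45 to +180 mm. Beam along y, x -12 to +12 mm, top at 24 mm. Carriage behind the sliding jaw 36 mm wide, top at 34 mm above the bench.
- fixed_jaw: The fixed jaw, a steel bar 16 mm thick; same origin and axes as the caliper. Its measuring face is the plane y = 0, looks to +y and reaches from the beam to x = -77 mm, 10 to 30 mm above the bench.
- jaw_face: The sliding jaw's steel bar, same size as the fixed jaw and facing it; origin on the bench plane under the beam's centre line, in the plane of its measuring face (y = 0 of its own axes). Axes parallel to the caliper's while it is not tilted.
- carriage (a joint): Opening between the two jaws, m: 0 with the jaws shut, 0.085 fully open, starts at 0.066 to 0.080. It slides with about 1.5 N of friction and stays where it is left. Pushed by its tab with 6 to 8 N it pinches a rod firmly yet gently; less leaves it loose, much more tilts the jaw.
- sliding_jaw (a joint): Tilt of the sliding jaw out of square, rad, 0 when square (as at the start). The jaw rocks about an upright axis at its root on the beam against a spring of about 30 N m/rad: squeezing a rod 42 mm from the beam with 10 N tilts it about 0.014. It must never pass 0.0175 (1 degree) either way. Pushing on the jaw bar itself tilts it too.
- thumb_tab (a point): The red upright thumb tab on the sliding carriage, the point in its middle 60 mm above the bench: a plate 12 mm thick along the caliper's y and 34 mm wide along its x, 34 to 75 mm above the bench, over the beam's centre line, 42 mm behind the sliding jaw's face (+y of the caliper). Pinch it by its two broad faces or push it to slide the jaw; towards -y of the caliper closes the jaws.
- block_center (a point): Centre of a loose black plastic block 34 x 34 x 50 mm standing on the bench; leave it alone.
- spigot_center (a point): Centre of a loose stepped brass spigot, 38 mm across at the foot, 22 mm above, 48 mm tall, standing on the bench; leave it alone.
- screwdriver: Loose screwdriver with an orange handle lying on the bench beyond the caliper; leave it alone.
- bed_spot (a point): Point on the green bed's top (10 mm above the bench) where the rod is well placed, a few mm clear of the fixed jaw: 42 mm from the beam's centre line (-x of the caliper) and 26 mm in front of the fixed jaw's face (+y). Being 10 mm off does not matter; the sliding jaw then pushes the rod over the bed to the fixed jaw (about 1 N). Axes as the caliper's.
There are look-alikes about, which are no part of the job. Several things look just like the part that bears rod_center: the one meant starts farthest from the robot's base.

How it is judged (in metres and radians):
On the way, in this order (a step that is already met when the one before it is completed fails the run):
1. the rod stands upright on the bed between the open jaws, let go (angle between rod_center's own z axis and vertical below 0.06 rad and x of rod_center in the frame of caliper between -0.068 and -0.026 m and y of rod_center in the frame of caliper between 0.015 and 0.065 m and z of rod_center in the frame of caliper below 0.043 m and value of joint carriage above 0.04 m and contact force between the fingers and rod below 0.05 N), for 0.2 s.
2. the rod is pinched between both jaws with at least 1.5 N, without fingers on the rod (contact force between each of jaw_face, fixed_jaw and rod above 1.5 N and contact force between the fingers and rod below 0.05 N), for 0.4 s.
At the end, for the whole second after the job is handed in: The rod stands upright (within 3.4 degrees) and at rest on the bed between the jaws, its centre 26 to 68 mm from the beam's centre line, with both jaw faces against it (no more than 1.5 mm of gap at either), the sliding jaw square within 1 degree (angle between rod_center's own z axis and vertical below 0.06 rad and x of rod_center in the frame of caliper between -0.068 and -0.026 m and z of rod_center in the frame of caliper below 0.043 m and y of rod_center in the frame of fixed_jaw below 0.0195 m and y of rod_center in the frame of jaw_face above -0.0195 m and linear speed of rod below 0.01 m/s and value of joint sliding_jaw between -0.0175 and 0.0175 rad); the robot touches nothing.
It fails at once if the sliding jaw tilts more than 1 degree (0.0175 rad) (value of joint sliding_jaw above 0.0175 rad or value of joint sliding_jaw below -0.0175 rad).
It fails at once if the block, the spigot or the screwdriver is moved more than 20 mm (distance of any of block_center, spigot_center, screwdriver from where it was at the start of the episode above 0.02 m).
It also fails if it takes over 61 s, if anything falls off the work surface, if the arm or the gripper's body presses on something with over 40 N, if the wrist force passes 120 N, or if a joint passes its speed limit or range.

## Working session

There is one attempt and no reset: what is moved stays moved. The work goes in short steps, Python scripts to look and compute and a tool call to move; the robot and the scene stay as the last step left them, time stands still between calls to the robot, and variables do not carry over. Pictures are saved under pics/ and viewed, about 8 in all and at most 12, crops included, and the job is handed in when it is done.

Besides the shell and the picture viewer there is one more tool, called after "Emit:" as name([rows], argument=value, ...), one row to a line, values as JSON. play_rows: Moves the arm, as the interface text tells. Its arguments: {"type":"object","properties":{"motion":{"type":"array"},"force":{"type":"number"}},"required":["motion"]}

```bash
ls; mkdir -p pics
cat > h.py <<'E'
import numpy as np, cv2
from scipy.spatial.transform import Rotation as R
from workcell import env, optics, order
def grab(n):
    p=optics.camera_params(n); im=optics.get_image(n); return p,im
def rot(o):
    o=np.array(o,float)
    return o if o.shape==(3,3) else (R.from_rotvec(o).as_matrix() if o.size==3 else R.from_quat(o).as_matrix())
def ray(p,uv):
    K=np.array(p["intrinsics"]); d=np.array([p["k1"],0,0,0,0],float)
    q=cv2.undistortPoints(np.array([[uv]],float),K,d)[0,0]
    return np.array(p["position"],float), rot(p["orientation"])@np.array([q[0],q[1],1])
def hit(p,uv,z):
    c,d=ray(p,uv); return c+d*(z-c[2])/d[2]
def proj(p,X):
    q=rot(p["orientation"]).T@(np.array(X,float)-np.array(p["position"])); 
    q=q[:2]/q[2]; q=q*(1+p["k1"]*(q@q)); K=np.array(p["intrinsics"])
    return K[:2,:2]@q+K[:2,2]
def save(n,im): cv2.imwrite("pics/"+n+".png",cv2.cvtColor(im,cv2.COLOR_RGB2BGR))
E
python3 - <<'E'
from h import *
print(env.read_state(), env.tcp_to_grasp)
for n in("top","side"):
    p,im=grab(n); save(n+"0",im); np.save(n+"0.npy",im); print(n,p)
E
```

```text
pics
{'t': 0.0, 'joint_positions': array([ 1.14751319,  0.59211766,  0.04828232,  1.60985106, -0.03329765,
        0.94272089, -0.03371069]), 'qd': array([ 9.57594032e-04,  6.40171281e-04,  1.52788431e-03, -7.26612808e-04,
        2.06284722e-05,  2.57290982e-03,  1.18894145e-03]), 'joint_torque': array([-6.17759633e-04, -5.48698246e+01,  1.54632121e+00, -1.98125839e+01,
        9.42703569e-03,  8.92001961e-03,  6.39848308e-08]), 'position': array([ 234.52280206, -685.1233187 ,  230.13079872]), 'ee_rot': array([-3.09675046e+00, -5.15442071e-01,  7.77157666e-04]), 'contact_force': array([ 0.1739054 , -0.22573509, -0.70023022]), 'ft_torque': array([0.01247673, 0.06744209, 0.01110685]), 'gripper_width': 85.2737624811726} 18.700000000000003
top {'intrinsics': array([[424.53442566,   0.        , 321.2224292 ],
       [  0.        , 424.53442566, 196.68440792],
       [  0.        ,   0.        ,   1.        ]]), 'k1': -0.10962546146692645, 'position': array([ 435.8719626 ,   25.0811701 , 1180.72939323]), 'orientation': array([-2.15312823,  2.17842559, -0.0650678 ])}
side {'intrinsics': array([[407.19085041,   0.        , 321.38737145],
       [  0.        , 407.19085041, 198.57740574],
       [  0.        ,   0.        ,   1.        ]]), 'k1': 0.02927818528815407, 'position': array([403.14592287, 695.17831679, 837.20387132]), 'orientation': array([-0.30819323,  2.8649402 , -1.07738051])}
```

View pics/top0.png

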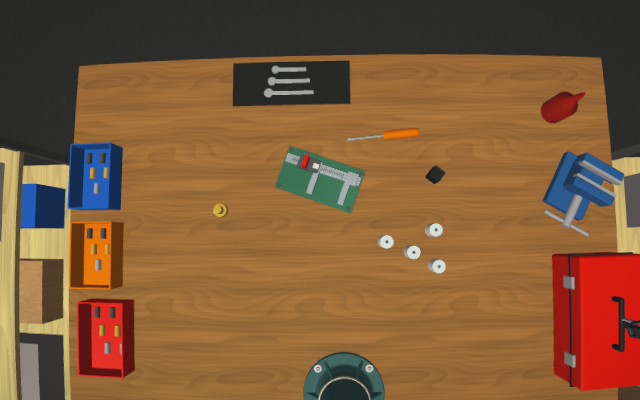

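View pics/side0.png

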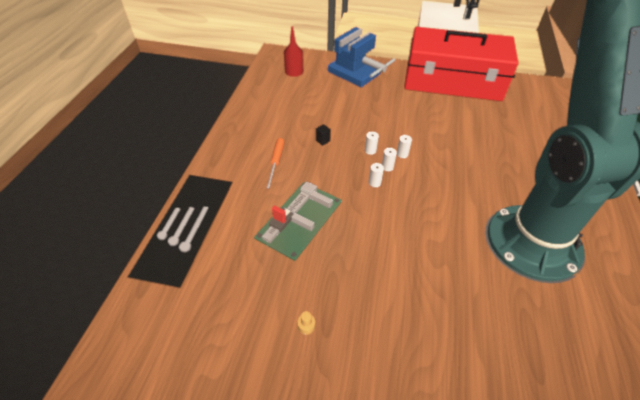

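Top view: the caliper is at (320,180) with its red tab at about (305,160). The possible rods are four alike white/aluminium cylinders at (435,230), (387,242), (413,252) and (439,266). The spigot is at (220,210), the block at (435,174) and the screwdriver at (385,134).

```bash
cat > m.py <<'E'
from h import *
p=optics.camera_params("top"); im=np.load("top0.npy"); hsv=cv2.cvtColor(im,cv2.COLOR_RGB2HSV)
m=((hsv[...,1]<60)&(hsv[...,2]>120)).astype(np.uint8); m[:215]=0;m[290:]=0;m[:,:360]=0;m[:,460:]=0
n,l,s,c=cv2.connectedComponentsWithStats(m)
for i in range(1,n):
    if s[i,4]>30:
        X=hit(p,c[i],55); print("rod",c[i].round(1),s[i],X.round(1),np.hypot(*X[:2]).round(1))
g=((hsv[...,0]>60)&(hsv[...,0]<90)&(hsv[...,1]>60)).astype(np.uint8); g[:130]=0;g[230:]=0;g[:,:250]=0;g[:,390:]=0
cs=max(cv2.findContours(cv2.morphologyEx(g,cv2.MORPH_CLOSE,np.ones((3,3))),0,2)[0],key=cv2.contourArea)
r=cv2.minAreaRect(cs);b=cv2.boxPoints(r);P=np.array([hit(p,q,10) for q in b]);print(r);print(b.round(1));print(P.round(1)); print(np.linalg.norm(P-np.roll(P,-1,0),axis=1))
rm=(((hsv[...,0]<8)|(hsv[...,0]>172))&(hsv[...,1]>170)).astype(np.uint8); rm[:140]=0;rm[185:]=0;rm[:,:280]=0;rm[:,340:]=0
ys,xs=np.nonzero(rm);print("tab",xs.mean(),ys.mean(),hit(p,(xs.mean(),ys.mean()),68))
a=cv2.resize(im[135:225,260:375],None,fx=5,fy=5,interpolation=cv2.INTER_CUBIC)
d=cv2.resize(im[215:285,370:460],None,fx=3,fy=3,interpolation=cv2.INTER_CUBIC)
o=np.zeros((450,575+0,3),np.uint8);o[:]=a
o2=np.zeros((450,800,3),np.uint8);o2[:,:575]=a;o2[:210,575:800]=d[:210,:225];save("crop",o2)
E
python3 m.py
```

```text
rod [433.6 229.7] [425 223  18  14 185] [ 440.6 -244.    55. ] 503.7
rod [385.6 241.4] [378 235  16  14 165] [ 411.7 -115.7   55. ] 427.6
rod [411.9 251.9] [404 245  17  14 171] [ 383.  -184.7   55. ] 425.2
rod [436.8 265.9] [428 260  18  13 175] [ 345. -250.   55.] 426.1
((316.9000244140625, 185.8000030517578), (79.3731689453125, 30.04163932800293), 18.434947967529297)
[[274.5 187.5]
 [284.  159. ]
 [359.3 184.1]
 [349.8 212.6]]
[[563.3 183.9  10. ]
 [643.3 157.1  10. ]
 [569.7 -52.   10. ]
 [491.  -24.4  10. ]]
[ 84.27750964 221.67899642  83.4008334  220.45831338]
tab 304.9850746268657 160.86567164179104 [627.06317944  94.67101062  68.        ]
```

View pics/crop.png

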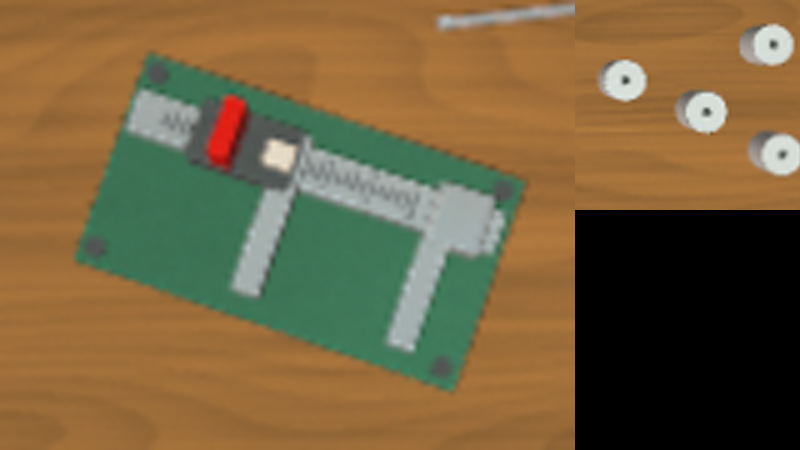

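The crop shows bed corners at about (290,145), (365,171), (351,213) and (275,187) in full-picture pixels. The tab's end of the beam is the +y end. The rod meant is the farthest from the base: top at about (436,230), r≈504 mm against about 426 mm for the other three.

```bash
cat >> h.py <<'E'
def rel(T,yaw_y=None):
    """shift in tool axes (m) from the measured pose to TCP target T(mm); turn (deg) to bring tool y along +-yaw_y"""
    s=env.read_state(); M=R.from_rotvec(s["ee_rot"]).as_matrix()
    print("t",s["t"],"pos",s["position"].round(1),"F",s["contact_force"].round(2),"w",s["gripper_width"])
    print("shift m",(M.T@(np.array(T)-s["position"])/1000).round(4))
    if yaw_y is not None:
        v=M.T@np.array([*yaw_y,0]); a=np.degrees(np.arctan2(-v[0],v[1])); a=(a+90)%180-90; print("turn",a.round(2))
E
python3 - <<'E'
from h import *
p=optics.camera_params("top")
L=np.array([[35,-45],[35,180],[-89,180],[-89,-45]],float)
C=np.array([[365,171.4],[290,145.4],[275,187.4],[351,213.4]])
W=np.array([hit(p,c,10)[:2] for c in C])
A,B=L-L.mean(0),W-W.mean(0)
th=np.arctan2((A[:,0]*B[:,1]-A[:,1]*B[:,0]).sum(),(A*B).sum()); Q=np.array([[np.cos(th),-np.sin(th)],[np.sin(th),np.cos(th)]])
t=W.mean(0)-Q@L.mean(0); print(th,t,(A@Q.T-B).round(1))
np.savez("cal.npz",Q=Q,t=t)
for n,x in dict(spot=(-42,26)).items(): print(n,Q@x+t)
tab=hit(p,(305,160.9),72)[:2]; print("tab in cal",Q.T@(tab-t), tab)
rod=hit(p,(435.5,229.8),60); print("rod",rod, proj(p,[rod[0],rod[1],60]))
rel([rod[0],rod[1],150],Q[:,1]); print(np.degrees(np.arctan2(Q[1,1],Q[0,1])))
E
```

```text
-0.3458433466034263 [587.27727716 -16.017047  ] [[-0.  -1.7]
 [-0.5  1.3]
 [ 1.   1. ]
 [-0.4 -0.6]]
spot [556.57784677  22.68107923]
tab in cal [ -0.72769047 117.08488206] [626.28330204  94.38190754]
rod [ 440.22393603 -247.82591594   60.        ] [435.5 229.8]
t 0.1 pos [ 234.5 -685.2  230.3] F [-0.31  0.24 -0.18] w 85.36865621120701
shift m [ 0.3363 -0.3471  0.0809]
turn 38.71
70.18463586694358
```

Emit:
play_rows([
  [0.0854,0.042,-0.043,0.005,5],
  [0.0854,0.084,-0.087,0.01,10],
  [0.0854,0.126,-0.13,0.02,15],
  [0.0854,0.168,-0.174,0.025,20],
  [0.0854,0.21,-0.217,0.03,25],
  [0.0854,0.252,-0.26,0.035,30],
  [0.0854,0.294,-0.304,0.04,35],
  [0.0854,0.336,-0.347,0.05,38.7],
])

```text
t: 1.1
position: [441.1, -247.1, 181.3]
ee_rot: [3.094, -0.544, 0.001]
contact_force: [0.2, -0.6, 0.4]
gripper_width: 85.3
```

Emit:
play_rows([
  [0.0854,0,0,0,0],
  [0.0854,0,0,0,0],
])

```text
t: 1.35
position: [440.1, -248.9, 181.1]
ee_rot: [3.095, -0.538, -0.001]
contact_force: [0.1, -0.1, -0.0]
gripper_width: 85.5
```

Run:
```python
from h import *
Q=np.load("cal.npz")["Q"]
rel([440.2,-247.8,150],Q[:,1])
p,im=grab("wrist"); save("w1",im); np.save("w1.npy",im)
print(p["position"], proj(p,[440.2,-247.8,60]), proj(p,[440.2,-247.8,0]))
```

```text
t 1.35 pos [ 440.1 -248.9  181.1] F [ 0.06 -0.06 -0.01] w 85.49053627882432
shift m [-0.0003 -0.001   0.0311]
turn 0.07
[ 511.83411927 -273.99639126  323.42001318] [320.85770621 196.48888032] [320.92526986 182.27152963]
```

View pics/w1.png

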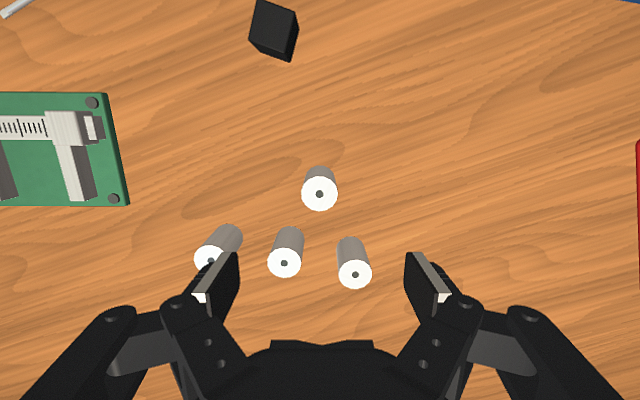

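The wrist view shows the rod's cap centre at (319.5,193.5), about 37 px across, with the three look-alikes behind it. That agrees with the estimate to 1–2 mm.

Run:
```python
from h import *
Q=np.load("cal.npz")["Q"]
p=optics.camera_params("wrist"); im=np.load("w1.npy"); g=cv2.cvtColor(im,cv2.COLOR_RGB2GRAY)
m=(g>225).astype(np.uint8); m[:150]=0;m[225:]=0;m[:,:290]=0;m[:,350:]=0
c=max(cv2.findContours(m,0,2)[0],key=cv2.contourArea); e=cv2.fitEllipse(c); print(e)
X=hit(p,e[0],60); print(X, "dia", (hit(p,(e[0][0]-e[1][1]/2,e[0][1]),60)-hit(p,(e[0][0]+e[1][1]/2,e[0][1]),60)))
# caliper fixed jaw end corner in wrist view: predicted
t=np.load("cal.npz")["t"]
for L in [(-77,0,30),(-77,-16,30),(-89,-45,10),(35,-45,10)]: print(L, proj(p,[*(Q@L[:2]+t),L[2]]).round(1))
rel([X[0],X[1],33],Q[:,1])
```

```text
((318.9955139160156, 193.23342895507812), (33.89589309692383, 35.42960739135742), 86.44393920898438)
[ 443.49019814 -248.33640586   60.        ] dia [11.70024097 32.24385907  0.        ]
(-77, 0, 30) [ 73.4 204.5]
(-77, -16, 30) [ 88.2 204.5]
(-89, -45, 10) [129.2 209. ]
(35, -45, 10) [104.8  95.8]
t 1.4 pos [ 439.7 -249.9  181.3] F [-0.63 -0.5  -0.13] w 85.29893792545731
shift m [ 0.0031 -0.0029  0.1483]
turn -0.07
```

Emit:
play_rows([
  [0.0854,0.0025,0,0.05,0],
  [0.0854,0.0025,0,0.1,0],
  [0.0854,0.0025,0,0.135,0],
  [0.0854,0.0025,0,0.153,0],
  [0.0854,0.0025,0,0.153,0],
  [0.02,0.0025,0,0.153,0],
  [0.02,0.0025,0,0.153,0],
  [0.02,0.0025,0,0.153,0],
], force=30)

```text
t: 2.4
position: [443.2, -249.9, 29.3]
ee_rot: [3.094, -0.54, 0.003]
contact_force: [-0.2, 0.5, 5.6]
gripper_width: 34.9
```

Emit:
play_rows([
  [0.02,0,0,0,0],
  [0.02,0,0,0,0],
  [0.02,0,0,0,0],
  [0.02,0,0,0,0],
])

```text
t: 2.9
position: [443.2, -249.9, 29.3]
ee_rot: [3.094, -0.54, 0.002]
contact_force: [-0.2, -0.3, 5.3]
gripper_width: 35.4
```

Emit:
play_rows([
  [0.02,0,0,-0.03,0],
  [0.02,0,0,-0.06,0],
  [0.02,0,0,-0.09,0],
  [0.02,0,0,-0.1,0],
])

```text
t: 3.4
position: [443.4, -249.9, 129.9]
ee_rot: [3.094, -0.539, 0.005]
contact_force: [-0.3, -0.5, -1.7]
gripper_width: 35.3
```

Run:
```python
from h import *
d=np.load("cal.npz"); rel([*(d["Q"]@(-42,26)+d["t"]),130],d["Q"][:,1])
```

```text
t 3.4 pos [ 443.4 -249.9  129.9] F [-0.27 -0.5  -1.68] w 35.33981708937205
shift m [ 1.430e-02 -2.948e-01 -1.000e-04]
turn 0.03
```

Emit:
play_rows([
  [0.02,0.002,-0.04,0,0],
  [0.02,0.004,-0.09,0,0],
  [0.02,0.006,-0.14,0,0],
  [0.02,0.008,-0.19,0,0],
  [0.02,0.01,-0.24,0,0],
  [0.02,0.013,-0.28,0,0],
  [0.02,0.014,-0.295,0,0],
  [0.02,0.014,-0.295,0,0],
])

```text
t: 4.4
position: [555.4, 23.8, 127.6]
ee_rot: [3.095, -0.537, -0.002]
contact_force: [1.3, -0.9, -2.2]
gripper_width: 35.3
```

Run:
```python
from h import *
d=np.load("cal.npz"); Q,t=d["Q"],d["t"]
rel([*(Q@(-42,26)+t),40],Q[:,1])
p,im=grab("wrist"); save("w2",im); np.save("w2.npy",im)
for L in [(-77,0,30),(-77,-16,30),(-89,-45,10),(35,-45,10),(35,180,10),(-89,180,10),(0,117,75)]: print(L, proj(p,[*(Q@L[:2]+t),L[2]]).round(1))
```

```text
t 4.4 pos [555.4  23.8 127.6] F [ 1.28 -0.92 -2.25] w 35.25103749413195
shift m [0.0016 0.0005 0.0876]
turn 0.12
(-77, 0, 30) [350.6 238. ]
(-77, -16, 30) [367.9 238. ]
(-89, -45, 10) [393.  240.6]
(35, -45, 10) [403.8 111.2]
(35, 180, 10) [146.5 110.8]
(-89, 180, 10) [169.1 240.5]
(0, 117, 75) [191.6 163.1]
```

View pics/w2.png

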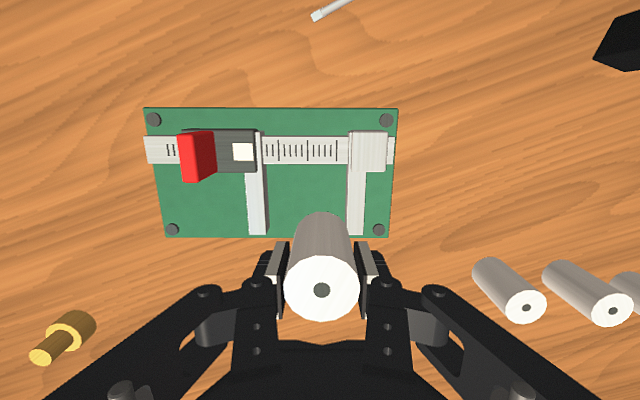

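The wrist view shows the rod held upright between the pads, its cap at (322,290). Bed corners are at (143,107), (398,108), (390,238) and (164,237), and the tab's top is near (195,155). The jaws are open.

Run:
```python
from h import *
p=optics.camera_params("wrist"); im=np.load("w2.npy"); hsv=cv2.cvtColor(im,cv2.COLOR_RGB2HSV)
s=env.read_state()
L=np.array([[35,-45],[35,180],[-89,180],[-89,-45]],float)
C=np.array([[398,108],[143,107],[164,237],[390,238]],float)
W=np.array([hit(p,c,10)[:2] for c in C])
A,B=L-L.mean(0),W-W.mean(0)
th=np.arctan2((A[:,0]*B[:,1]-A[:,1]*B[:,0]).sum(),(A*B).sum()); Q=np.array([[np.cos(th),-np.sin(th)],[np.sin(th),np.cos(th)]])
t=W.mean(0)-Q@L.mean(0); print(th,t,(A@Q.T-B).round(1))
np.savez("cal2.npz",Q=Q,t=t)
top=hit(p,(322,290),s["position"][2]+32); print("cap",top,"tcp",s["position"],"tcp in cal",Q.T@(s["position"][:2]-t), "cap in cal",Q.T@(top[:2]-t))
for q,z in [((248,234),30),((268,234),30),((348,234),30),((365,234),30)]: print("jaw tip",Q.T@(hit(p,q,z)[:2]-t))
r=((hsv[...,0]<6)&(hsv[...,1]>200)&(hsv[...,2]>215)).astype(np.uint8)
print("tab", [(Q.T@(hit(p,q,75)[:2]-t)).round(1) for q in [(177,135),(182,182),(195,180),(192,133)]])
rel([*(Q@(-42,30)+t),40],Q[:,1])
```

```text
-0.35073717361661805 [590.56263803 -15.39335888] [[-0.4 -1.5]
 [ 0.7  1.1]
 [-0.6 -0.3]
 [ 0.3  0.8]]
cap [554.93326408  22.31161221 159.71655272] tcp [554.75670264  22.00952462 127.71655272] tcp in cal [-46.4773227   22.82321575] cap in cal [-46.41530471  23.16757693]
jaw tip [-76.25626984  90.77443911]
jaw tip [-76.20654924  72.35211101]
jaw tip [-75.99000575  -1.42109933]
jaw tip [-75.94038032 -17.10281841]
tab [array([ 15.7, 120.6]), array([-16.6, 121.9]), array([-15.2, 112.5]), array([ 17.1, 110.3])]
t 4.45 pos [554.8  22.  127.7] F [-0.71 -1.11 -2.48] w 35.03544693163644
shift m [ 0.0046 -0.0073  0.0877]
turn 0.26
```

Emit:
play_rows([
  [0.02,0.0045,-0.0085,0.02,0],
  [0.02,0.0045,-0.0085,0.05,0],
  [0.02,0.0045,-0.0085,0.075,0],
  [0.02,0.0045,-0.0085,0.083,0],
  [0.02,0.0045,-0.0085,0.086,0],
  [0.02,0.0045,-0.0085,0.087,0],
  [0.02,0.0045,-0.0085,0.087,0],
])

```text
t: 5.32
position: [563.4, 29.5, 42.0]
ee_rot: [-3.094, 0.54, -0.002]
contact_force: [-0.3, -0.4, -2.4]
gripper_width: 35.1
```

Emit:
play_rows([
  [0.02,0,0,0.001,0],
  [0.02,0,0,0.002,0],
  [0.02,0,0,0.0025,0],
  [0.02,0,0,0.0025,0],
])

```text
t: 5.82
position: [563.0, 29.8, 39.4]
ee_rot: [-3.094, 0.54, -0.0]
contact_force: [-0.9, 1.2, 4.9]
gripper_width: 35.0
```

Emit:
play_rows([
  [0.045,0,0,0,0],
  [0.06,0,0,0,0],
  [0.0854,0,0,0,0],
  [0.0854,0,0,0,0],
  [0.0854,0,0,0,0],
  [0.0854,0,0,-0.03,0],
  [0.0854,0,0,-0.08,0],
  [0.0854,0,0,-0.12,0],
])

```text
t: 6.82
position: [563.0, 29.6, 160.3]
ee_rot: [-3.095, 0.54, -0.001]
contact_force: [0.2, 0.4, 1.0]
gripper_width: 86.0
```

Emit:
play_rows([
  [0.0,-0.03,0,0,0],
  [0.0,-0.06,0,0,0],
  [0.0,-0.06,0,0,0],
  [0.0,-0.06,0,0,0],
])

```text
t: 7.32
position: [507.3, 49.8, 159.0]
ee_rot: [-3.095, 0.54, -0.002]
contact_force: [-0.0, -0.0, 0.4]
gripper_width: 12.2
```

Run:
```python
from h import *
d=np.load("cal2.npz"); Q,t=d["Q"],d["t"]
rel([*(Q@(0,150)+t),60],Q[:,1])
p,im=grab("wrist"); save("w3",im); np.save("w3.npy",im)
for L in [(35,-45,10),(35,180,10),(-89,180,10),(-41,33,70),(0,121,75),(0,109,75)]: print(L, proj(p,[*(Q@L[:2]+t),L[2]]).round(1))
```

```text
t 7.325 pos [507.3  49.8 159. ] F [-0.05 -0.02  0.38] w 12.2226752919363
shift m [ 0.101  -0.1168  0.0992]
turn 0.29
(35, -45, 10) [406.9  47.1]
(35, 180, 10) [162.7  45.9]
(-89, 180, 10) [181.9 177.9]
(-41, 33, 70) [322.1 135.9]
(0, 121, 75) [203.3  79. ]
(0, 109, 75) [219.5  79.1]
```

View pics/w3.png

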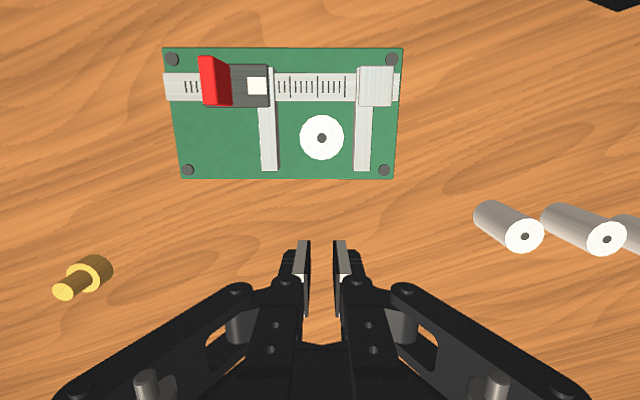

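The wrist view shows the rod upright and free on the bed at (322,137), between the jaws, with the tab at (207,80). Next I go behind the tab with shut fingers.

Emit:
play_rows([
  [0.0,0.03,-0.04,0,0.3],
  [0.0,0.065,-0.08,0,0.3],
  [0.0,0.101,-0.119,0,0.3],
  [0.0,0.101,-0.119,0.03,0.3],
  [0.0,0.101,-0.119,0.07,0.3],
  [0.0,0.101,-0.119,0.1,0.3],
  [0.0,0.101,-0.119,0.11,0.3],
  [0.0,0.101,-0.119,0.11,0.3],
])

```text
t: 8.38
position: [642.3, 127.3, 48.4]
ee_rot: [3.093, -0.549, -0.0]
contact_force: [-1.1, -0.2, -0.7]
gripper_width: -0.1
```

Run:
```python
from h import *
d=np.load("cal2.npz"); Q,t=d["Q"],d["t"]
rel([*(Q@(0,140)+t),48],Q[:,1])
s=env.read_state(); print(Q.T@(s["position"][:2]-t), Q.T@s["contact_force"][:2])
p,im=grab("wrist"); save("w4",im)
p,im=grab("side"); save("s4",cv2.resize(im[150:280,230:370],None,fx=4,fy=4))
```

```text
t 8.375 pos [642.3 127.3  48.4] F [-1.13 -0.19 -0.67] w -0.12326821312722176
shift m [0.0005 0.0118 0.0004]
turn -0.04
[ -0.48531777 151.7806607 ] [-1.00078795 -0.56347197]
```

View pics/w4.png

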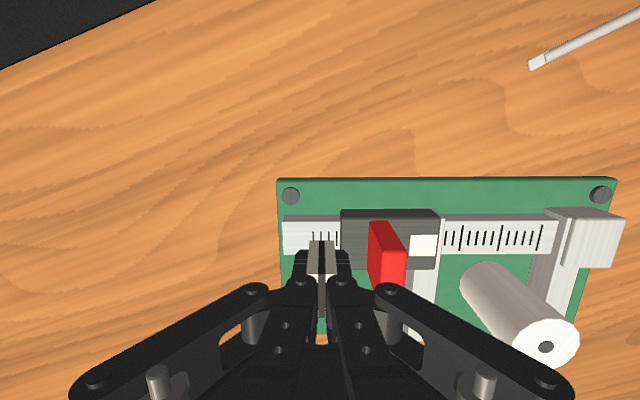

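The wrist view shows the shut fingers at (320,260), behind the tab at (385,255), and the rod still upright. I start pushing gently.

Emit:
play_rows([
  [0.0,0,0.003,0,0],
  [0.0,0,0.006,0,0],
  [0.0,0,0.009,0,0],
  [0.0,0,0.012,0,0],
  [0.0,0,0.015,0,0],
  [0.0,0,0.018,0,0],
  [0.0,0,0.02,0,0],
  [0.0,0,0.022,0,0],
])

```text
t: 9.48
position: [634.3, 107.3, 48.9]
ee_rot: [-3.093, 0.548, -0.0]
contact_force: [0.5, 0.9, 0.1]
gripper_width: -0.0
```

```bash
cat > f.py <<'E'
from h import *
import sys
d=np.load("cal2.npz"); Q,t=d["Q"],d["t"]
s=env.read_state(); print("cal xy",(Q.T@(s["position"][:2]-t)).round(2), "F cal",(Q.T@s["contact_force"][:2]).round(2),s["contact_force"][2].round(2),"M",s["ft_torque"].round(3),s["position"][2])
if len(sys.argv)>1:
    p,im=grab("wrist"); save(sys.argv[1],im)
E
python3 f.py
```

```text
cal xy [ -1.05 130.25] F cal [0.16 0.98] 0.08 M [ 0.333 -0.088 -0.024] 48.86638553123936
```

Emit:
play_rows([
  [0.0,0,0.002,0,0],
  [0.0,0,0.004,0,0],
  [0.0,0,0.006,0,0],
  [0.0,0,0.008,0,0],
  [0.0,0,0.01,0,0],
  [0.0,0,0.012,0,0],
  [0.0,0,0.014,0,0],
  [0.0,0,0.016,0,0],
])

```text
t: 10.48
position: [628.8, 91.8, 48.8]
ee_rot: [-3.093, 0.548, -0.0]
contact_force: [-0.1, 1.7, 1.5]
gripper_width: -0.1
```

```bash
python3 f.py w5
python3 - <<'E'
from h import *
save("w5c",cv2.cvtColor(cv2.imread("pics/w5.png"),cv2.COLOR_BGR2RGB)[150:400,220:640])
E
```

```text
cal xy [ -0.98 113.83] F cal [-0.65  1.54] 1.54 M [ 0.259 -0.115  0.068] 48.83925054409036
```

View pics/w5c.png

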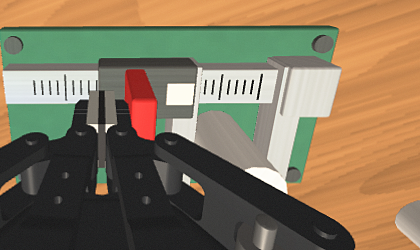

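Emit:
play_rows([
  [0.0,0,0.0015,0,0],
  [0.0,0,0.003,0,0],
  [0.0,0,0.0045,0,0],
  [0.0,0,0.006,0,0],
  [0.0,0,0.0075,0,0],
  [0.0,0,0.009,0,0],
  [0.0,0,0.0105,0,0],
  [0.0,0,0.012,0,0],
])

```text
t: 11.52
position: [624.7, 80.6, 48.8]
ee_rot: [-3.093, 0.548, -0.0]
contact_force: [1.4, 1.9, 0.4]
gripper_width: -0.1
```

```bash
python3 f.py w6
python3 - <<'E'
from h import *
save("w6c",cv2.cvtColor(cv2.imread("pics/w6.png"),cv2.COLOR_BGR2RGB)[150:400,220:640])
E
```

```text
cal xy [ -0.97 101.9 ] F cal [0.66 2.24] 0.41 M [ 0.387 -0.344  0.012] 48.82033163762891
```

View pics/w6c.png

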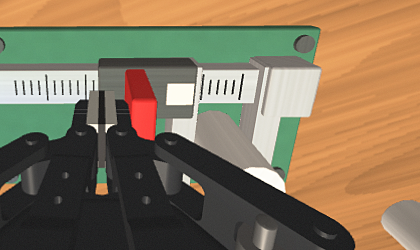

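Emit:
play_rows([
  [0.0,0,0.0005,0,0],
  [0.0,0,0.001,0,0],
])

```text
t: 11.82
position: [624.4, 79.8, 48.8]
ee_rot: [-3.093, 0.548, -0.0]
contact_force: [1.6, 2.6, 0.9]
gripper_width: 0.1
```

Emit:
play_rows([
  [0.0,0,0.0004,0,0],
  [0.0,0,0.0008,0,0],
])

```text
t: 12.08
position: [624.1, 79.1, 48.8]
ee_rot: [-3.093, 0.548, -0.0]
contact_force: [2.5, 2.4, 1.2]
gripper_width: 0.1
```

```bash
python3 f.py
```

```text
cal xy [ -0.98 100.24] F cal [1.51 3.08] 1.23 M [ 0.378 -0.293  0.043] 48.820340754818034
```

Emit:
play_rows([
  [0.0,0,0.0004,0,0],
  [0.0,0,0.0008,0,0],
])

```text
t: 12.32
position: [623.9, 78.7, 48.8]
ee_rot: [-3.093, 0.548, -0.001]
contact_force: [3.1, 2.7, 0.5]
gripper_width: -0.2
```

```bash
python3 f.py
```

```text
cal xy [-0.99 99.83] F cal [1.94 3.63] 0.47 M [ 0.552 -0.491  0.031] 48.82097439560577
```

Emit:
play_rows([
  [0.0,0,0.0003,0,0],
  [0.0,0,0.0003,0,0],
])

```text
t: 12.58
position: [623.9, 78.6, 48.8]
ee_rot: [-3.093, 0.548, -0.001]
contact_force: [3.3, 2.9, 0.3]
gripper_width: -0.1
```

Emit:
play_rows([
  [0.0,0,0.0003,0,0],
  [0.0,0,0.0003,0,0],
])

```text
t: 12.82
position: [623.9, 78.5, 48.9]
ee_rot: [-3.093, 0.547, -0.001]
contact_force: [3.7, 4.1, 0.7]
gripper_width: -0.3
```

```bash
python3 f.py
```

```text
cal xy [-0.98 99.64] F cal [2.05 5.07] 0.73 M [ 0.817 -0.613  0.039] 48.85536440491748
```

Emit:
play_rows([
  [0.0,0,0.0003,0,0],
  [0.0,0,0.0003,0,0],
])

```text
t: 13.08
position: [623.9, 78.5, 48.9]
ee_rot: [-3.092, 0.547, -0.001]
contact_force: [3.3, 4.7, -0.3]
gripper_width: -0.0
```

Emit:
play_rows([
  [0.0,0,0.0002,0,0],
  [0.0,0,0.0002,0,0],
])

```text
t: 13.32
position: [623.9, 78.5, 48.9]
ee_rot: [-3.092, 0.547, -0.001]
contact_force: [3.1, 4.7, -0.1]
gripper_width: 0.1
```

```bash
python3 f.py
```

```text
cal xy [-0.99 99.61] F cal [1.28 5.45] -0.15 M [ 1.003 -0.675  0.06 ] 48.8597747985281
```

Emit:
play_rows([
  [0.0,0,0.0003,0,0],
  [0.0,0,0.0003,0,0],
])

```text
t: 13.58
position: [623.9, 78.4, 48.9]
ee_rot: [-3.092, 0.547, -0.002]
contact_force: [2.7, 5.1, -0.5]
gripper_width: 0.0
```

```bash
python3 f.py
```

```text
cal xy [-0.94 99.53] F cal [0.78 5.75] -0.53 M [ 1.073 -0.648  0.044] 48.86208528315169
```

Emit:
play_rows([
  [0.0,0,0.0003,0,0],
  [0.0,0,0.0003,0,0],
])

```text
t: 13.82
position: [623.9, 78.4, 48.9]
ee_rot: [-3.092, 0.546, -0.002]
contact_force: [3.3, 4.8, -0.4]
gripper_width: 0.4
```

Emit:
play_rows([
  [0.0,0,0,0,0],
  [0.0,0,0,0,0],
])

```text
t: 14.08
position: [623.9, 78.4, 48.9]
ee_rot: [-3.092, 0.546, -0.002]
contact_force: [2.3, 5.6, -0.2]
gripper_width: -0.3
```

```bash
python3 f.py
```

```text
cal xy [-0.95 99.52] F cal [0.26 6.08] -0.23 M [ 1.084 -0.689  0.078] 48.8940812369502
```

Emit:
play_rows([
  [0.0,0,0.0003,0,0],
  [0.0,0,0.0003,0,0],
  [0.0,0,0.0003,0,0],
  [0.0,0,0.0003,0,0],
])

```text
t: 14.58
position: [623.8, 78.4, 48.9]
ee_rot: [-3.092, 0.546, -0.002]
contact_force: [3.5, 5.5, -0.3]
gripper_width: -0.3
```

```bash
python3 f.py
```

```text
cal xy [-0.98 99.46] F cal [1.35 6.36] -0.25 M [ 1.132 -0.689 -0.019] 48.877361218597926
```

Emit:
play_rows([
  [0.0,0,0,0,0],
  [0.0,0,0,0,0],
  [0.0,0,0,0,0],
  [0.0,0,0,0,0],
])

```text
t: 15.08
position: [623.9, 78.4, 48.9]
ee_rot: [-3.092, 0.546, -0.002]
contact_force: [2.9, 6.5, -0.8]
gripper_width: 0.1
```

```bash
python3 f.py w7
```

```text
cal xy [-0.95 99.49] F cal [0.45 7.11] -0.78 M [ 1.144 -0.715  0.056] 48.8797695315283
```

Emit:
play_rows([
  [0.0,0,0,0,0],
  [0.0,0,0,0,0],
  [0.0,0,0,0,0],
  [0.0,0,0,0,0],
])

```text
t: 15.62
position: [623.9, 78.4, 48.9]
ee_rot: [-3.092, 0.546, -0.002]
contact_force: [3.3, 5.1, -1.3]
gripper_width: -0.0
```

```bash
python3 f.py
python3 - <<'E'
from h import *
a=cv2.cvtColor(cv2.imread("pics/w7.png"),cv2.COLOR_BGR2RGB)[170:370,300:540]
p,im=grab("side"); b=cv2.resize(im[160:270,240:360],None,fx=3,fy=3,interpolation=cv2.INTER_CUBIC)
o=np.zeros((600,800,3),np.uint8); o[:360,:432]=cv2.resize(a,(432,360)); o[:330,440:800]=b; save("w7c",o[:360])
E
```

```text
cal xy [-0.94 99.48] F cal [1.36 5.9 ] -1.28 M [ 1.111 -0.682  0.052] 48.88276399063948
```

View pics/w7c.png

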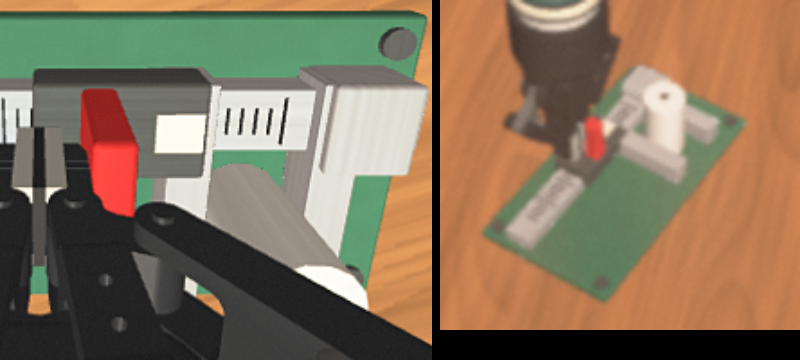

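The view shows the rod between the jaws and still upright, with the tab pressed by the finger's back. The push has been held at about 6–7 N for over a second. Next I back off and check.

Emit:
play_rows([
  [0.0,0,-0.002,0,0],
  [0.0,0,-0.006,0,0],
  [0.0,0,-0.015,0,0],
  [0.0,0,-0.025,0,0],
  [0.0,0,-0.025,-0.04,0],
  [0.0,0,-0.025,-0.09,0],
  [0.0,0,-0.025,-0.13,0],
  [0.0,0,-0.025,-0.13,0],
])

```text
t: 16.68
position: [634.1, 100.5, 182.4]
ee_rot: [-3.091, 0.548, -0.01]
contact_force: [0.5, 0.5, 0.5]
gripper_width: 0.0
```

Emit:
play_rows([
  [0.0,-0.04,0.03,0,0],
  [0.0,-0.08,0.06,0,0],
  [0.0,-0.11,0.08,0,0],
  [0.0,-0.11,0.08,0,0],
  [0.0,-0.11,0.08,0,0],
])

```text
t: 17.3
position: [501.4, 63.1, 178.4]
ee_rot: [3.093, -0.547, 0.0]
contact_force: [0.9, 0.3, 0.9]
gripper_width: 0.0
```

```bash
python3 f.py w8
python3 - <<'E'
from h import *
a=cv2.cvtColor(cv2.imread("pics/w8.png"),cv2.COLOR_BGR2RGB)[0:220,140:440]
p,im=grab("side"); b=cv2.resize(im[180:260,250:350],None,fx=3,fy=3,interpolation=cv2.INTER_CUBIC)
o=np.zeros((600,800,3),np.uint8); o[:352,:480]=cv2.resize(a,(480,352),interpolation=cv2.INTER_CUBIC); o[:240,490:790]=b; save("w8c",o[:352])
E
```

```text
cal xy [-110.73   43.02] F cal [0.73 0.57] 0.89 M [-0.012 -0.001  0.04 ] 178.41875259055368
```

View pics/w8c.png

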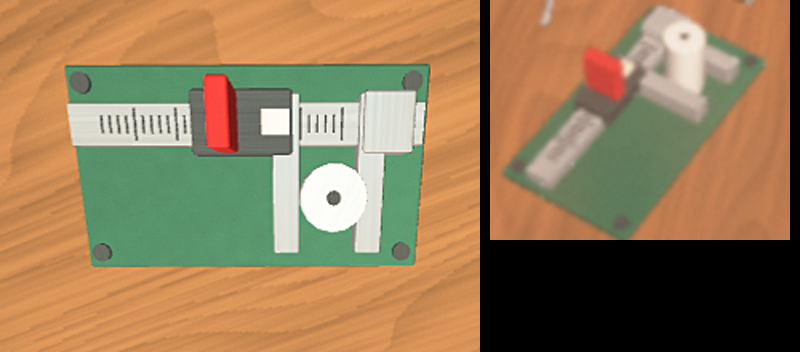

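Run:
```python
from h import *
d=np.load("cal2.npz"); Q,t=d["Q"],d["t"]
p=optics.camera_params("wrist"); im=cv2.cvtColor(cv2.imread("pics/w8.png"),cv2.COLOR_BGR2RGB); hsv=cv2.cvtColor(im,cv2.COLOR_RGB2HSV)
Y=lambda u,v,z:(Q.T@(hit(p,(u,v),z)[:2]-t)).round(1)
for r in (152,154):
    g=(hsv[r,290:400,1]<90); e=np.nonzero(np.diff(g.astype(int)))[0]+290.5; print(r,[(x,Y(x,r,30)) for x in e])
m=(cv2.cvtColor(im,cv2.COLOR_RGB2GRAY)>235).astype(np.uint8); m[:95]=0;m[150:]=0;m[:,:320]=0;m[:,375:]=0
c=max(cv2.findContours(m,0,2)[0],key=cv2.contourArea); e=cv2.fitEllipse(c); print(e, Y(*e[0],70))
```

```text
152 [(np.float64(310.5), array([-70.6,  55.2])), (np.float64(326.5), array([-70.6,  38.8])), (np.float64(358.5), array([-70.7,   6.1])), (np.float64(377.5), array([-70.7, -13.3])), (np.float64(386.5), array([-70.7, -22.5])), (np.float64(393.5), array([-70.7, -29.7])), (np.float64(398.5), array([-70.7, -34.8]))]
154 [(np.float64(310.5), array([-72.7,  55.2])), (np.float64(326.5), array([-72.7,  38.8])), (np.float64(358.5), array([-72.7,   6. ])), (np.float64(377.5), array([-72.7, -13.5])), (np.float64(384.5), array([-72.7, -20.6])), (np.float64(395.5), array([-72.7, -31.9])), (np.float64(398.5), array([-72.7, -35. ]))]
((348.1670227050781, 122.99674987792969), (39.90510940551758, 41.85493469238281), 25.22480010986328) [-41.   21.1]
```

```bash
python3 -c "
from h import *
s=env.read_state(); print(s['t'],s['contact_force'],abs(s['qd']).max()); print(order.sign_off())"
```

```text
17.4 [-0.43335962 -0.7920104  -0.46011235] 0.003437188444339309
the job is handed in; nothing more can be done
None
```

I stood the farthest rod upright on the green bed and let go. I then pushed the red tab with shut fingers until the rod was pinched, and handed the job in at t = 17.4 s. No verdict was reported.

- **Rod:** it was the farthest of the four look-alikes, about 504 mm from the base against about 426 mm for the others. The gripper measured it at about 35 mm across.
- **Pinch:** resistance rose sharply once the rod reached the fixed jaw. I held the push for over a second. Single readings along the slide were 5.9–7.1 N against the 6–8 N asked, with noise of about 0.5–1 N. I stayed near the low end to keep the jaw from tilting.
- **Final look after backing off:** the rod is upright about 41 mm from the beam's centre line. The opening measures about 36 mm and the rod's centre is about 18.5 mm from the fixed face. That agrees with contact at both jaws only to within the 1 mm or so the picture resolves.
- **Not confirmed:** jaw tilt could not be measured directly; it looked square and the forces imply it stayed under the limit. I did not re-measure the block, spigot and screwdriver at the end, but nothing went near them. A sideways force of about 1–2 N on the tool during the push is unexplained.

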